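# Transfer a row of sample vials between racks in run order

## Robot

A 7-joint arm with a two-finger parallel gripper is mounted at the origin on the work surface. World frame = base frame: x ahead of the robot, y to its left, z up, the work surface at z = 0. Lengths are in m, angles in rad, forces in N, time in s.
With the tool pointing down it reaches from about 0.35 to 0.9 m from the base axis. Payload 8.1 kg.
Tool frame: the origin (TCP) lies midway between the tips of the shut fingers; the grasp point (between the pads) lies arm.grip_point_offset behind it (arm.grip_point_offset is the distance from the TCP to the grasp point, in m); y points along the fingers, z is the direction in which the jaws open and shut, and the axes are right-handed (so a half turn about y gives the same grasp; the last joint's range is limited). The gripper opens to 92 mm and grips with 3 to 60 N. Pads are 19 mm wide; open, the fingers measure 130 mm over their backs; the gripper's body (75 mm by 190 mm) begins 47 mm behind the grasp point.
Start: joints at [1.089, 0.434, 0.025, 1.573, -0.012, 1.134, -0.075], TCP at [0.231, -0.581, 0.227] pointing down, gripper open.
Joint ranges: [-2.62, 2.62], [-0.44, 2.09], [-1.27, 1.32], [0.08, 2.57], [-1.32, 4.46], [0.12, 2], [-2.74, 2.74]. Speed limits (rad/s): [2.22, 2.22, 3.01, 3.01, 3.14, 3.14, 3.14].

## Interface

Orientations are given as a rotation vector (axis times angle).
In Python, from cell import arm, get_image, camera_info gives the robot as it stands.
- The arm moves only by the tool carry_out, never from a script. Its argument "steps" is one flat list of numbers, 5 for each row, row after row: the opening, from 0 (shut) to 1 (fully open), then the shift along the world's x, y, z in units of 0.1 m (1.0 is 0.1 m), then the turn about the world's z in units of 45 degrees (1.0 is 45 degrees). In form: [hand, dx, dy, dz, spin, hand, dx, dy, dz, spin, ...]. A call has 1 to 12 rows; each row is the pose to reach, as a shift and turn from the pose commanded when the call began; what a row does not reach only later rows make up. A row lasts 1/10 s, in which the tool goes at most 50 mm and 8.59 degrees, less where a joint would pass 70% of its speed; a pose out of reach is approached as far as the arm can. A call with a number of a shift or a turn outside -1 to 1 is refused whole. A call with a gripper value outside its range is refused whole. The fingers move at their own pace and stop on an object; "grip_force" is the grip in N (left out, the last holds). Time passes only in rows, so rows that repeat a pose let the fingers close. It gives the time, the measured TCP pose, the force and the opening at its end, in the units of the state.
- arm.observe(): the state, without advancing time (a new reading comes with each control period).
- get_image(name): name is "scene" or "side" or "wrist"; returns (picture, depth): 400x640x3 uint8, red, green, blue; 400x640 float32, m along the optical axis (not along the pixel's ray), 0 where there is no reading.
- camera_info(name): a dict with "fovy" (degrees; the focal length in pixels is half the picture's height over the tangent of half this angle, whatever the lens; pixels are square), "cx", "cy" (the principal point, pixels), "R" (3x3) and "t" (3): a world point X has camera coordinates R X + t; the wrist camera has in their place "tool_from_camera" (4x4, takes a point from camera to tool coordinates, whose origin is the TCP and whose axes are the tool frame's). Camera axes: x right, y down, z forward; pixel columns grow to the right and rows downward; lengths in m; the calibration is good to about 2 mm. A picture is of the moment at which its call begins: read the wrist's pose just before it. camera_info takes no time and is no camera call.
- arm.sign_off(): hands the job in, once; it reports no verdict.
The state is a dict: "clock": time; "joints": joint angles; "dq": joint speeds; "joint_efforts": joint torques, N m; "position": TCP position; "ee_rot": TCP orientation; "force": force on the tool from outside, world axes, zero at the start; "ft_torque": the same for the moment, N m; "width": opening from 0.0 (shut) to 1.0 (fully open).
Only numpy, scipy, OpenCV 4.12 (cv2) and the standard library are available. Lean on these libraries where they do the work, as an engineer would, in place of code of your own. Each camera call takes 0.05 s, during which the arm holds its last target. There are 200 camera calls.

## Task

The four amber sample vials in the steel drying rack go over to the empty blue rack in the same order: starting at the yellow end, and carrying one vial at a time, move the first vial to the first place at the blue rack's yellow end, the second to the second place, and so on to the fourth. Keep the vials upright and set each one down on the floor of its place without dropping it, and leave the crucible, weighing bottle and spatula where they lie.

Things in the scene. Friction and masses are not known exactly. Their poses are not given: they have to be found in the camera images.
- vial_red_center (a point): centre (half-way up, on the axis, z up) of the loose amber-glass vial with the red screw cap: 28 mm diameter, 95 mm tall over all (straight glass to 70 mm, cap 25 mm diameter), about 65 g; starts upright in any place of the steel rack, up to 4 mm off the place's centre
- vial_white_center (a point): centre (half-way up, on the axis, z up) of the loose amber-glass vial with the white screw cap: 28 mm diameter, 95 mm tall over all (straight glass to 70 mm, cap 25 mm diameter), about 65 g; starts upright in any place of the steel rack, up to 4 mm off the place's centre
- vial_green_center (a point): centre (half-way up, on the axis, z up) of the loose amber-glass vial with the green screw cap: 28 mm diameter, 95 mm tall over all (straight glass to 70 mm, cap 25 mm diameter), about 65 g; starts upright in any place of the steel rack, up to 4 mm off the place's centre
- vial_black_center (a point): centre (half-way up, on the axis, z up) of the loose amber-glass vial with the black screw cap: 28 mm diameter, 95 mm tall over all (straight glass to 70 mm, cap 25 mm diameter), about 65 g; starts upright in any place of the steel rack, up to 4 mm off the place's centre
- steel_rack: stainless-steel drying rack, full, fixed, turned any way: a row of 4 open-topped places 44 x 44 mm, walls 3 mm thick, 22 mm high; 191 x 50 mm plus a 16 mm lug at each end, the yellow lug at the first place. Origin: mid-row, underside; places' floor 3 mm above it (standing vial's centre 50.5 mm). x along the row towards the yellow lug; places 1-4 centred at x = 70.5, 23.5, -23.5, -70.5 mm, y = 0
- blue_rack: blue plastic rack, empty, fixed, turned any way: a row of 4 open-topped places 44 x 44 mm, walls 3 mm thick, 22 mm high; 191 x 50 mm plus a 16 mm lug at each end, the yellow lug at the first place. Origin: mid-row, underside; places' floor 3 mm above it (standing vial's centre 50.5 mm). x along the row towards the yellow lug; places 1-4 centred at x = 70.5, 23.5, -23.5, -70.5 mm, y = 0
- crucible_center (a point): centre (half-way up) of a white porcelain crucible with a lid, 42 mm in diameter, 45 mm tall, loose; a bystander, to be left alone, between the racks
- weighing_bottle_center (a point): centre (half-way up) of a squat clear glass weighing bottle with a knobbed lid, 40 mm in diameter, 42 mm tall, loose; a bystander, to be left alone, between the racks
- spatula_center (a point): centre of a thin steel spatula with a wooden grip, lying flat, 155 mm long along its x axis, 13 mm wide, 6 mm high, loose; a bystander, to be left alone, beyond the gap between the racks

How it is judged:
By the outcome, as a careful person would: the job done as asked, in the order asked, and still so for the second after the job is handed in, with the robot touching nothing.
It also fails if it takes over 106 s, if anything falls off the work surface, if the arm or the gripper's body presses on something with over 40 N, if the wrist force passes 120 N, or if a joint passes its speed limit or range.

## Working session

There is one attempt and no reset: what is moved stays moved. The work goes in short steps, Python scripts to look and compute and a tool call to move; the robot and the scene stay as the last step left them, time stands still between calls to the robot, and variables do not carry over. Pictures are saved under pics/ and viewed, about 12 in all and at most 16, crops included, and the job is handed in when it is done.

Besides the shell and the picture viewer there is one more tool, called after "Call:" by a JSON object that holds its "api" and its "payload", one argument or row to a line. carry_out: Moves the arm, as the interface text tells. Shifts and turns lie within -1 to 1; 1 stands for 0.1 m of shift or 45 degrees of turn. Its arguments: {"type":"object","properties":{"steps":{"type":"array","items":{"type":"number"}},"grip_force":{"type":"number"}},"required":["steps"]}

```bash
ls; mkdir -p pics
python3 - <<'E'
from cell import arm,get_image,camera_info
import cv2,numpy as np
print(arm.observe(), arm.grip_point_offset)
for n in("scene","side","wrist"):
    i,d=get_image(n); cv2.imwrite(f"pics/{n}0.png",i[...,::-1]); np.save(f"pics/{n}0.npy",d); print(n,camera_info(n))
E
```

```text
pics
{'clock': 0.0, 'joints': array([ 1.08937739,  0.43524211,  0.0249858 ,  1.57412201, -0.0115859 ,
        1.13396112, -0.07508361]), 'dq': array([ 0.00101918,  0.00020939, -0.00268243,  0.0010131 , -0.00032863,
       -0.00126601, -0.00206968]), 'joint_efforts': array([-1.74789857e-04, -6.67858815e+01,  9.84864347e-01, -3.14461613e+01,
       -6.05223561e-02,  4.29577637e-02,  1.71729807e-04]), 'position': array([ 0.2308849 , -0.58023803,  0.22592359]), 'ee_rot': array([-0.38658225,  2.01595816, -2.01283928]), 'force': array([-1.10338784, -0.31593813, -0.55451335]), 'ft_torque': array([-0.01077646, -0.03879137,  0.00291407]), 'width': 0.9983557543607406} 0.0188
scene {'fovy': 47.73470437588761, 'cx': 319.67030713515913, 'cy': 192.88996661588496, 'R': array([[-0.02595678,  0.99951192,  0.01738293],
       [ 0.67329409,  0.03033303, -0.73875231],
       [-0.73891902, -0.0074718 , -0.67375282]]), 't': array([ 0.01435876, -0.37365225,  1.42677771])}
side {'fovy': 51.418158038483874, 'cx': 315.4605907203796, 'cy': 193.37447496728777, 'R': array([[ 0.9917081 , -0.12738008, -0.01701074],
       [-0.11012302, -0.77410261, -0.62340843],
       [ 0.06624176,  0.62011246, -0.78171131]]), 't': array([-0.60512669,  0.11199986,  0.86771042])}
wrist {'fovy': 69.64181739530301, 'cx': 320.1032263272043, 'cy': 203.76592895128786, 'tool_from_camera': array([[-4.51420890e-04,  9.68245169e-01,  2.50002177e-01,
        -6.85126376e-02],
       [ 1.20381080e-03, -2.50001496e-01,  9.68244702e-01,
        -1.57968348e-01],
       [ 9.99999174e-01,  7.38041207e-04, -1.05272809e-03,
        -2.81526886e-04],
       [ 0.00000000e+00,  0.00000000e+00,  0.00000000e+00,
         1.00000000e+00]])}
```

View pics/scene0.png

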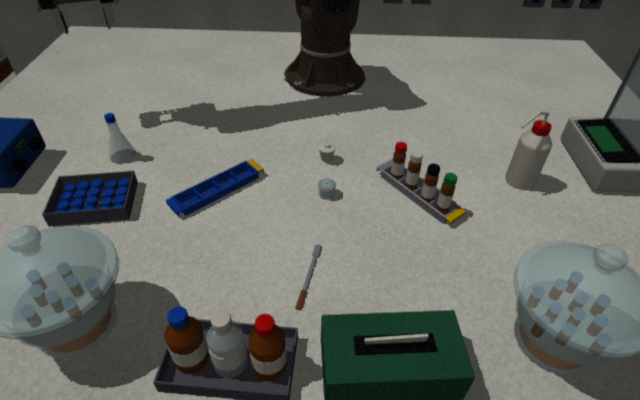

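View pics/side0.png

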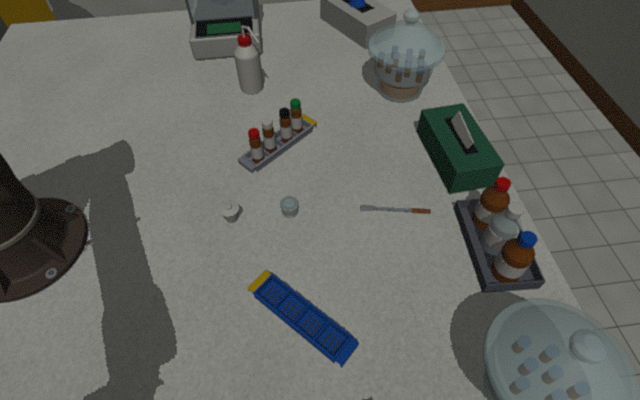

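The scene view shows the steel rack with caps red (401,147), white (416,157), black (434,170), green (450,178) and its yellow lug at (455,215). So the order from the yellow end is green, black, white, red. The blue rack is empty, at about (217,188), with its yellow lug at (257,165).

```bash
cat > h.py <<'E'
import numpy as np,cv2
from scipy.spatial.transform import Rotation as Ro
from cell import arm,get_image,camera_info
def cam(n,st=None):
    c=camera_info(n); f=200/np.tan(np.radians(c["fovy"]/2))
    if n=="wrist":
        T=np.array(c["tool_from_camera"]); Rt=Ro.from_rotvec(st["ee_rot"]).as_matrix()
        Rw=Rt@T[:3,:3]; o=Rt@T[:3,3]+st["position"]
    else:
        Rw=c["R"].T; o=-Rw@c["t"]
    return dict(f=f,cx=c["cx"],cy=c["cy"],R=Rw,o=o)
def ray(c,p):
    d=c["R"]@np.array([(p[0]-c["cx"])/c["f"],(p[1]-c["cy"])/c["f"],1.]); return c["o"],d
def proj(c,X):
    q=c["R"].T@(np.asarray(X)-c["o"]); return q[:2]/q[2]*c["f"]+[c["cx"],c["cy"]]
def onz(c,p,z):
    o,d=ray(c,p); return o+d*(z-o[2])/d[2]
def tri(rs):
    A=np.zeros((3,3));b=np.zeros(3)
    for o,d in rs:
        d=d/np.linalg.norm(d);P=np.eye(3)-np.outer(d,d);A+=P;b+=P@o
    X=np.linalg.solve(A,b)
    return X,[np.linalg.norm((np.eye(3)-np.outer(d,d)/(d@d))@(X-o)) for o,d in rs]
HSV=dict(red=((0,150,60),(8,255,255)),green=((50,120,30),(85,255,255)),yellow=((20,130,90),(32,255,255)),blue=((105,140,50),(125,255,255)))
def blobs(img,col,lo=8,roi=None):
    h=cv2.cvtColor(img,cv2.COLOR_RGB2HSV); m=cv2.inRange(h,*map(np.array,HSV[col]))
    if roi: k=np.zeros_like(m);k[roi[1]:roi[3],roi[0]:roi[2]]=255;m&=k
    n,l,s,c=cv2.connectedComponentsWithStats(m)
    return [(c[i].round(1),int(s[i][4]),s[i][:4]) for i in range(1,n) if s[i][4]>=lo],m
E
python3 - <<'E'
from h import *
S,D=cam("scene"),cam("side")
i1=cv2.imread("pics/scene0.png")[...,::-1].copy();i2=cv2.imread("pics/side0.png")[...,::-1].copy()
print("o",S["o"],D["o"])
roiS=(160,130,480,230);roiD=(220,80,370,370)
for c in("red","green","yellow","blue"):
    for im,r,n in((i1,roiS,S),(i2,roiD,D)):
        for b in blobs(im,c,8,r)[0]: print(c,b, onz(n,b[0],.09 if c in("red","green") else .02))
for im,r,n in((i1,(370,130,480,230),"a"),(i2,(230,80,330,180),"b")):
    cv2.imwrite(f"pics/crop{n}.png",cv2.resize(im[r[1]:r[3],r[0]:r[2]],None,fx=6,fy=6,interpolation=cv2.INTER_CUBIC)[...,::-1])
E
```

```text
o [1.30622375 0.00764286 0.68500945] [ 0.55496414 -0.52845974  0.73782706]
red (array([400.5, 147.2]), 92, array([396, 142,  11,  12], dtype=int32)) [0.49591768 0.17556464 0.09      ]
red (array([253.4, 133.9]), 76, array([249, 128,  10,  12], dtype=int32)) [0.49284763 0.17576332 0.09      ]
green (array([450., 179.]), 123, array([444, 173,  13,  13], dtype=int32)) [0.59972381 0.26532503 0.09      ]
green (array([294.9, 103.7]), 78, array([291,  99,   9,  11], dtype=int32)) [0.59599054 0.26695215 0.09      ]
yellow (array([255. , 164.6]), 76, array([248, 159,  15,  12], dtype=int32)) [ 0.48568841 -0.15319293  0.02      ]
yellow (array([454.9, 214.5]), 136, array([446, 208,  20,  16], dtype=int32)) [0.63117548 0.28446553 0.02      ]
yellow (array([308.1, 119.1]), 61, array([302, 114,  14,  11], dtype=int32)) [0.62820975 0.28669719 0.02      ]
yellow (array([258.5, 280.7]), 168, array([248, 271,  22,  21], dtype=int32)) [ 0.48172271 -0.15406783  0.02      ]
blue (array([211.6, 188.6]), 1548, array([167, 162,  92,  53], dtype=int32)) [ 0.57360726 -0.23691733  0.02      ]
blue (array([306.8, 319.4]), 3000, array([253, 274, 105,  92], dtype=int32)) [ 0.56395571 -0.24153351  0.02      ]
```

View pics/wrist0.png

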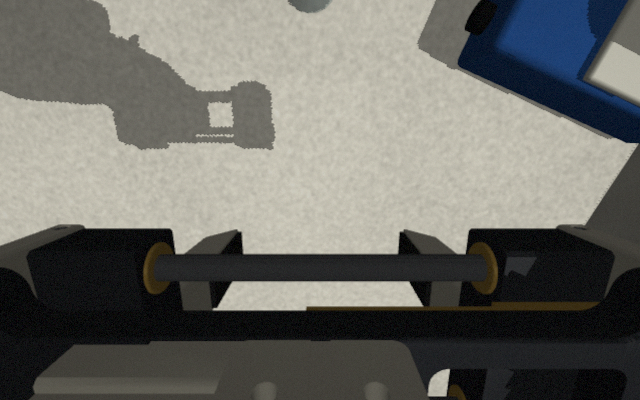

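Run:
```python
from h import *
S,D=cam("scene"),cam("side")
for n,a,b in(("red",(400.5,147.2),(253.4,133.9)),("green",(450,179),(294.9,103.7)),("ylug",(454.9,214.5),(308.1,119.1)),("ylugB",(255,164.6),(258.5,280.7)),("blue cent",(216,187.5),(303,316)),("crucible",(327,152),(231,211)),("bottle",(327,188),(290,207))):
    X,e=tri([ray(S,a),ray(D,b)]); print(n,X.round(4),np.round(e,4))
for n,p in(("wash base",(522,183)),("wash top",(540,127))): print(n,onz(S,p,0),onz(S,p,.15))
st=arm.observe(); R=Ro.from_rotvec(st["ee_rot"]).as_matrix(); print(R.round(3)); print("tool z yaw",np.degrees(np.arctan2(R[1,2],R[0,2])))
```

```text
red [0.493  0.1765 0.0885] [0.0007 0.0007]
green [0.5965 0.2671 0.0885] [0.0012 0.0012]
ylug [0.6287 0.2861 0.019 ] [0.0013 0.0013]
ylugB [ 0.4818 -0.1534  0.0174] [0.0007 0.0007]
blue cent [ 0.5583 -0.231   0.0104] [0.0006 0.0006]
crucible [0.4312 0.015  0.0228] [0.0012 0.0012]
bottle [0.5562 0.0155 0.0158] [0.0008 0.0008]
wash base [0.49949933 0.47069545 0.        ] [0.67615188 0.36929847 0.15      ]
wash top [0.26233961 0.59155527 0.        ] [0.49092422 0.463693   0.15      ]
[[-0.929 -0.001  0.37 ]
 [-0.37   0.001 -0.929]
 [ 0.    -1.    -0.001]]
tool z yaw -68.30271110844318
```

Call:
{"api": "carry_out", "payload": {
  "steps": [1,0.4,0.41,0.03,0.07,1,0.78,0.82,0.06,0.13,1,0.78,0.82,0.06,0.13]
}}

```text
clock: 0.45
position: [0.3141, -0.494, 0.2328]
ee_rot: [-0.483, 1.949, -1.945]
force: [-0.8, 0.0, -0.1]
width: 1.005
```

Call:
{"api": "carry_out", "payload": {
  "steps": [1,0.4,0.41,0.03,0.07,1,0.78,0.82,0.06,0.13,1,0.78,0.82,0.06,0.13]
}}

```text
clock: 0.75
position: [0.3917, -0.4116, 0.239]
ee_rot: [-0.571, 1.885, -1.882]
force: [-0.6, -0.4, 0.6]
width: 0.999
```

Call:
{"api": "carry_out", "payload": {
  "steps": [1,0.4,0.41,0.03,0.07,1,0.78,0.82,0.06,0.13,1,0.78,0.82,0.06,0.13]
}}

```text
clock: 1.05
position: [0.4692, -0.3294, 0.245]
ee_rot: [-0.654, 1.82, -1.817]
force: [0.3, -0.0, -0.3]
width: 1.005
```

Call:
{"api": "carry_out", "payload": {
  "steps": [1,0.4,0.41,0.03,0.07,1,0.78,0.82,0.06,0.13,1,0.78,0.82,0.06,0.13,1,0.78,0.82,0.06,0.13]
}}

```text
clock: 1.45
position: [0.5447, -0.2502, 0.2505]
ee_rot: [-0.733, 1.757, -1.755]
force: [0.0, -0.9, 0.3]
width: 0.998
```

Run:
```python
from h import *
st=arm.observe(); i,d=get_image("wrist"); cv2.imwrite("pics/w1.png",i[...,::-1]); np.savez("pics/w1.npz",i=i,d=d,**st)
print(st["clock"],st["position"],st["joints"],st["dq"].round(3))
```

```text
1.45 [ 0.5446762  -0.250183    0.25045731] [ 0.48994417  0.38820269 -0.20755327  1.59015406  0.08343187  1.17212557
 -0.51467056] [ 0.047 -0.012  0.057  0.024  0.013  0.     0.028]
```

View pics/w1.png

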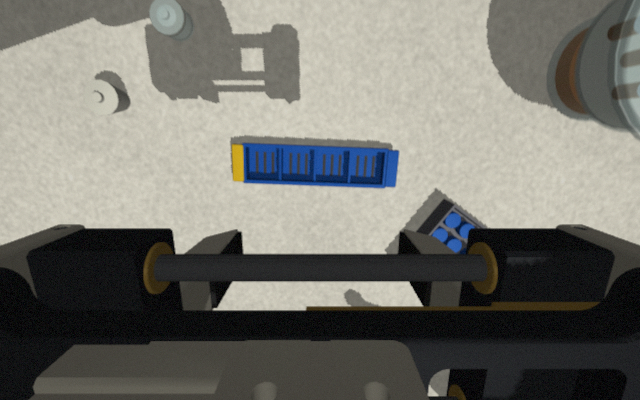

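```bash
cat >> h.py <<'E'
def rack(f,colors,roi,z=.022,lugz=None):
    """outline of coloured rack -> quad corners in px, world center, yaw of long axis; depth heights"""
    w=np.load(f); st={k:w[k] for k in("ee_rot","position")}; c=cam("wrist",st)
    m=sum(blobs(w["i"],k,30,roi)[1] for k in colors).astype(np.uint8); m=cv2.morphologyEx(m,cv2.MORPH_CLOSE,np.ones((9,9)))
    n,l,s,_=cv2.connectedComponentsWithStats(m); k=1+np.argmax(s[1:,4]); m=(l==k)
    v,u=np.nonzero(m); W=np.array([onz(c,p,z)[:2] for p in zip(u,v)]).astype(np.float32)
    (cx,cy),(a,b),an=cv2.minAreaRect(W*1000); yb=[q for q in blobs(w["i"],"yellow",20,roi)[0]]
    y=onz(c,max(yb,key=lambda q:q[1])[0],z)[:2]; C=np.array([cx,cy])/1000
    an=np.radians(an if a>b else an+90); ax=np.array([np.cos(an),np.sin(an)]); ax*=np.sign(ax@(y-C))
    d=w["d"][v,u]; q=np.c_[(u-c["cx"])/c["f"]*d,(v-c["cy"])/c["f"]*d,d][d>0]@c["R"].T+c["o"]
    return C,np.degrees(np.arctan2(ax[1],ax[0])),(a,b),y,q,c,w["i"],m
E
python3 - <<'E'
from h import *
C,yaw,sz,y,q,c,i,m=rack("pics/w1.npz",("blue","yellow"),(215,125,415,200))
print(C,yaw,sz,y,"lug->C",np.linalg.norm(y-C))
print(np.histogram(q[:,2],np.arange(-.004,.03,.002)))
t=q[(q[:,2]>.018)&(q[:,2]<.028)]; r=cv2.minAreaRect((t[:,:2]*1000).astype(np.float32)); print("depth top rect",r)
ax=np.array([np.cos(np.radians(yaw)),np.sin(np.radians(yaw))]); s=(q[:,:2]-C)@ax; n=(q[:,:2]-C)@np.array([-ax[1],ax[0]])
for lo in np.arange(-.115,.115,.01):
    k=(s>lo)&(s<lo+.01); print(lo.round(3),k.sum(),np.percentile(q[k,2],[10,50,90]).round(4), n[k].min().round(4),n[k].max().round(4))
cv2.imwrite("pics/c1.png",cv2.resize(i[130:200,220:410],None,fx=4,fy=4,interpolation=cv2.INTER_CUBIC)[...,::-1])
E
```

```text
[ 0.55453613 -0.22864798] 133.17779541015625 (52.105186462402344, 220.7152862548828) [ 0.48443148 -0.15316696] lug->C 0.10301479207581712
(array([   0,   12,  424, 2885,  497,   50,   75,   70,   56,   51,   84,
        273, 1078,  743,    2,    0]), array([-0.004, -0.002,  0.   ,  0.002,  0.004,  0.006,  0.008,  0.01 ,
        0.012,  0.014,  0.016,  0.018,  0.02 ,  0.022,  0.024,  0.026,
        0.028]))
depth top rect ((554.355712890625, -228.63409423828125), (52.45796585083008, 221.59213256835938), 43.18775939941406)
-0.115 140 [0.0209 0.0216 0.0228] -0.0233 0.0228
-0.105 265 [0.0207 0.0217 0.0228] -0.0254 0.0302
-0.095 371 [0.0021 0.0047 0.022 ] -0.0253 0.025
-0.085 272 [0.002  0.0032 0.0216] -0.026 0.0252
-0.075 278 [0.0019 0.0034 0.0217] -0.0259 0.0258
-0.065 276 [0.002  0.0032 0.0215] -0.0255 0.0301
-0.055 274 [0.0022 0.0107 0.0215] -0.026 0.025
-0.045 274 [0.0022 0.0034 0.0218] -0.0261 0.0256
-0.035 282 [0.0019 0.0033 0.0216] -0.0256 0.026
-0.025 275 [0.0018 0.0031 0.0214] -0.0252 0.0302
-0.015 275 [0.0021 0.0032 0.0216] -0.0261 0.0253
-0.005 277 [0.0023 0.0046 0.0218] -0.0258 0.0258
0.005 280 [0.0021 0.0033 0.0216] -0.0255 0.0261
0.015 281 [0.0021 0.0033 0.0215] -0.026 0.0303
0.025 275 [0.0022 0.0033 0.0217] -0.0259 0.0254
0.035 327 [0.0022 0.0036 0.0211] -0.0256 0.0257
0.045 217 [0.0024 0.0179 0.0219] -0.0253 0.0262
0.055 282 [0.0024 0.0035 0.022 ] -0.026 0.0303
0.065 280 [0.0023 0.0036 0.0215] -0.0257 0.0256
0.075 285 [0.0023 0.0034 0.0216] -0.0253 0.0264
0.085 386 [0.0026 0.0096 0.0221] -0.0261 0.0298
0.095 283 [0.0207 0.0219 0.0229] -0.0245 0.0302
0.105 141 [0.0207 0.0218 0.0228] -0.0243 0.0279
```

View pics/c1.png

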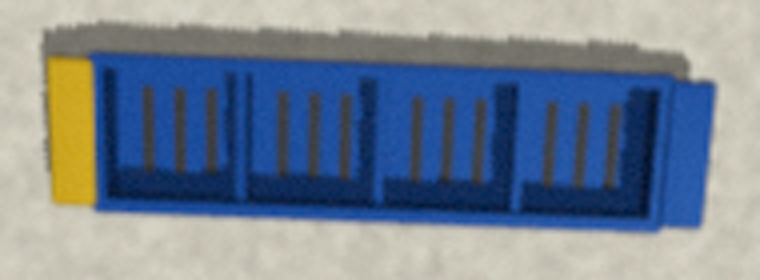

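The crop shows all four blue places empty, with the yellow lug on the left. The rack top measures 21.8 mm and the floor about 3 mm, so both agree with the text. Next is the steel rack.

Call:
{"api": "carry_out", "payload": {
  "steps": [1,-0.08,0.45,0,-0.05,1,-0.08,0.88,0,-0.05]
}}

```text
clock: 1.7
position: [0.5329, -0.1675, 0.2502]
ee_rot: [-0.696, 1.79, -1.791]
force: [1.2, 0.6, 0.6]
width: 0.999
```

Call:
{"api": "carry_out", "payload": {
  "steps": [1,-0.08,0.45,0,-0.05,1,-0.08,0.88,0,-0.05]
}}

```text
clock: 1.9
position: [0.5253, -0.0779, 0.2507]
ee_rot: [-0.666, 1.813, -1.815]
force: [1.5, -0.8, 0.4]
width: 0.997
```

Call:
{"api": "carry_out", "payload": {
  "steps": [1,-0.08,0.45,0,0,1,-0.08,0.88,0,0]
}}

```text
clock: 2.1
position: [0.5177, 0.0102, 0.2507]
ee_rot: [-0.667, 1.812, -1.814]
force: [0.7, -0.0, 1.4]
width: 1.001
```

Call:
{"api": "carry_out", "payload": {
  "steps": [1,-0.08,0.45,0,0,1,-0.08,0.88,0,0]
}}

```text
clock: 2.3
position: [0.5102, 0.0982, 0.2508]
ee_rot: [-0.667, 1.811, -1.814]
force: [0.1, 0.4, 0.4]
width: 1.002
```

Call:
{"api": "carry_out", "payload": {
  "steps": [1,-0.08,0.45,0,0,1,-0.08,0.88,0,0,1,-0.08,0.88,0,0,1,-0.08,0.88,0,0]
}}

```text
clock: 2.7
position: [0.5033, 0.1859, 0.2504]
ee_rot: [-0.67, 1.81, -1.812]
force: [0.5, -0.9, 1.6]
width: 1.003
```

Run:
```python
from h import *
st=arm.observe(); i,d=get_image("wrist"); cv2.imwrite("pics/w2.png",i[...,::-1]); np.savez("pics/w2.npz",i=i,d=d,**st)
print(st["clock"],st["position"],st["joints"],st["dq"].round(3))
```

```text
2.7 [0.50331423 0.18586677 0.25043834] [-0.14747848  0.30490563 -0.39459909  1.72873994  0.12872871  1.13417882
 -1.44351422] [ 0.03  -0.007  0.028  0.008  0.004  0.004  0.005]
```

View pics/w2.png

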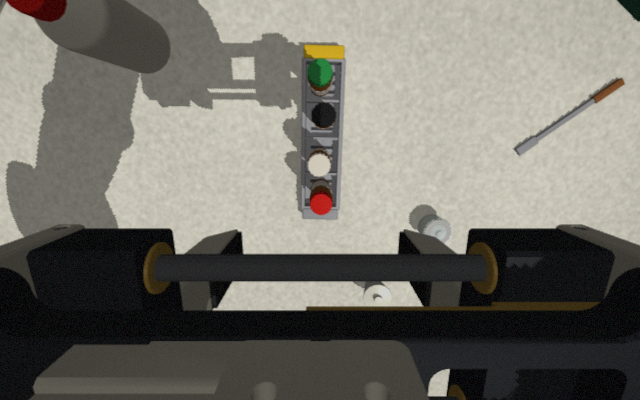

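The wrist view shows the caps in a vertical row at column 320: green row 72, black 115, white 163, red 203. The yellow lug is at row 51. The wash bottle is at the top left, clear of the rack.

Run:
```python
from h import *
w=np.load("pics/w2.npz"); c=cam("wrist",w); d=w["d"]
v,u=np.mgrid[40:225,290:360]; v=v.ravel();u=u.ravel(); z=d[v,u]; 
q=np.c_[(u-c["cx"])/c["f"]*z,(v-c["cy"])/c["f"]*z,z]@c["R"].T+c["o"]
k=(q[:,2]>.092); m=np.zeros((400,640),np.uint8); m[v[k],u[k]]=255
n,l,s,ce=cv2.connectedComponentsWithStats(m)
P=[]
for a in range(1,n):
    if s[a][4]<40: continue
    cn=np.argwhere(l==a)[:,::-1].astype(np.float32); (x,y),r=cv2.minEnclosingCircle(cn)
    zz=np.median(q[k][(l[v[k],u[k]]==a),2]); X=onz(c,(x,y),zz); P.append(X)
    print(x,y,"r mm",r*1000*(c["o"][2]-zz)/c["f"],"top z",zz,X, onz(c,ce[a],zz), "q mean",q[k][(l[v[k],u[k]]==a)].mean(0), w["i"][int(y),int(x)])
t=(q[:,2]>.019)&(q[:,2]<.0245); r=cv2.minAreaRect((q[t,:2]*1000).astype(np.float32)); print("rack rect",r,t.sum())
P=np.array(P); dd=P[0]-P[-1]; print("row yaw by caps",np.degrees(np.arctan2(dd[1],dd[0])))
y=[b for b in blobs(w["i"],"yellow",20,(290,30,360,80))[0]]; print(y,onz(c,y[0][0],.022))
# two-view height: wrist + scene/side for red and green caps
S,D=cam("scene"),cam("side")
for col,a,b in(("red",(400.5,147.2),(253.4,133.9)),("green",(450,179),(294.9,103.7))):
    e=max(blobs(w["i"],col,20,(290,40,360,225))[0],key=lambda e:e[1])[0]; print(col,tri([ray(S,a),ray(D,b),ray(c,e)]))
R=Ro.from_rotvec(w["ee_rot"]).as_matrix(); print("jaw yaw",np.degrees(np.arctan2(R[1,2],R[0,2])),R[:,1])
```

```text
319.5 71.12963104248047 r mm 14.986979472005814 top z 0.09785603410729898 [0.59775431 0.26748083 0.09785603] [0.59782301 0.26753244 0.09785603] q mean [0.59766215 0.26741042 0.09888769] [28 83 40]
323.5 114.0999984741211 r mm 13.943068654384223 top z 0.09778576071210912 [0.56934324 0.2377459  0.09778576] [0.56934271 0.23783552 0.09778576] q mean [0.56930125 0.23780187 0.09838156] [26 27 28]
318.74468994140625 163.97872924804688 r mm 13.007757289931172 top z 0.09780188816623253 [0.52710906 0.20812486 0.09780189] [0.52700151 0.20815108 0.09780189] q mean [0.52702584 0.20816477 0.09835565] [207 200 185]
320.5967712402344 202.72579956054688 r mm 12.343281192762412 top z 0.09772718676631614 [0.49569193 0.17857297 0.09772719] [0.49566324 0.17842736 0.09772719] q mean [0.49608478 0.17878162 0.0998586 ] [182  30  22]
rack rect ((548.8232421875, 222.44662475585938), (222.48155212402344, 53.977989196777344), 39.21778106689453) 2223
row yaw by caps 41.059541619994285
[(array([323.5,  51.3]), 544, array([304,  44,  40,  15], dtype=int32))] [0.62819594 0.28735192 0.022     ]
red (array([0.49346017, 0.1768373 , 0.08834403]), [np.float64(0.0007767356716508718), np.float64(0.0008843258915553113), np.float64(0.0009192341309533617)])
green (array([0.59728701, 0.26717091, 0.08888152]), [np.float64(0.0012977540442137584), np.float64(0.0014561161251464198), np.float64(0.0011751095418456334)])
jaw yaw -49.45368792714278 [-2.93674730e-04 -1.24215857e-03 -9.99999185e-01]
```

Call:
{"api": "carry_out", "payload": {
  "steps": [1,0.31,0.27,-0.2,-0.03,1,0.62,0.54,-0.5,-0.03,1,0.94,0.82,-0.9,-0.03,1,0.94,0.82,-0.9,-0.03,1,0.94,0.82,-0.9,-0.03]
}}

```text
clock: 3.25
position: [0.5974, 0.2667, 0.1586]
ee_rot: [-0.653, 1.827, -1.829]
force: [0.1, -0.8, 0.7]
width: 1.005
```

```bash
cat >> h.py <<'E'
def caps(f,zmin=.090,roi=(250,0,400,235)):
    st=arm.observe(); i,d=get_image("wrist"); cv2.imwrite(f+".png",i[...,::-1]); c=cam("wrist",st)
    v,u=np.mgrid[roi[1]:roi[3],roi[0]:roi[2]]; v=v.ravel();u=u.ravel(); z=d[v,u]
    q=np.c_[(u-c["cx"])/c["f"]*z,(v-c["cy"])/c["f"]*z,z]@c["R"].T+c["o"]; k=(q[:,2]>zmin)&(q[:,2]<zmin+.02)&(z>0)
    m=np.zeros((400,640),np.uint8); m[v[k],u[k]]=255; n,l,s,ce=cv2.connectedComponentsWithStats(m)
    print("t",round(st["clock"],2),"tcp",st["position"].round(4),"width",round(st["width"],3))
    for a in range(1,n):
        if s[a][4]<40: continue
        (x,y),r=cv2.minEnclosingCircle(np.argwhere(l==a)[:,::-1].astype(np.float32)); zz=np.median(q[k][l[v[k],u[k]]==a,2])
        X=onz(c,(x,y),zz); print("cap px",round(x),round(y),"r",round(r*1000*(c["o"][2]-zz)/c["f"],1),"X",X.round(4),"d",(X-st["position"]).round(4),i[int(y),int(x)])
E
python3 -c "
from h import *
caps('pics/w3')"
```

```text
t 3.25 tcp [0.5974 0.2667 0.1586] width 1.005
cap px 320 215 r 12.4 X [0.5995 0.2688 0.0978] d [ 0.0021  0.002  -0.0608] [ 52 142  72]
```

Call:
{"api": "carry_out", "payload": {
  "steps": [1,0.15,0.15,-0.3,0,1,0.15,0.15,-0.6,0,1,0.15,0.15,-0.6,0]
}}

```text
clock: 3.6
position: [0.6105, 0.2811, 0.099]
ee_rot: [-0.654, 1.826, -1.83]
force: [-1.3, -1.0, 0.7]
width: 1.0
```

Call:
{"api": "carry_out", "payload": {
  "steps": [1,0,0,-0.3,0,1,0,0,-0.5,0,1,0,0,-0.58,0,1,0,0,-0.58,0,0,0,0,-0.58,0,0,0,0,-0.58,0,0,0,0,-0.58,0,0,0,0,-0.58,0,0,0,0,-0.58,0,0,0,0,-0.58,0],
  "grip_force": 15
}}

```text
clock: 4.6
position: [0.6121, 0.2844, 0.0428]
ee_rot: [-0.651, 1.825, -1.825]
force: [-0.9, 0.4, -0.6]
width: 0.527
```

My shift was 15 mm instead of 1.5 mm because I slipped on the units. The jaws are still at 48 mm and have touched nothing, so I reopen them at once and correct.

Call:
{"api": "carry_out", "payload": {
  "steps": [1,0,0,0,0,1,0,0,0,0,1,0,0,0,0,1,0,0,0,0,1,0,0,0,0,1,0,0,0,0,1,0,0,0,0]
}}

```text
clock: 5.3
position: [0.6121, 0.2843, 0.0427]
ee_rot: [-0.651, 1.825, -1.825]
force: [0.4, -0.9, -0.1]
width: 0.997
```

```bash
python3 -c "
from h import *
caps('pics/w4',roi=(250,0,400,400))"
```

```text
t 5.3 tcp [0.6121 0.2843 0.0427] width 0.997
```

View pics/w4.png

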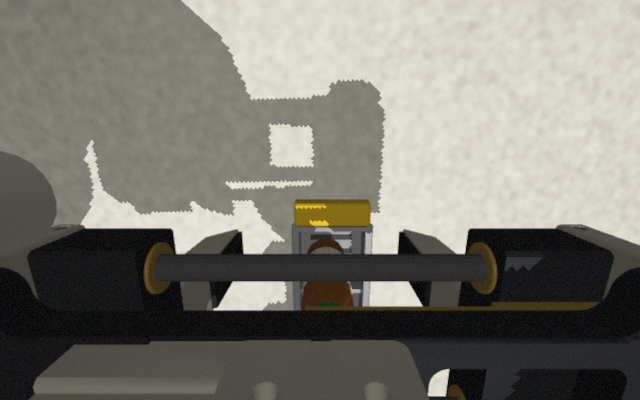

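The green vial is still upright in place 1 (column about 327). The jaws are open around its rack, and the lug is at (333,212). I shift back along the row and then grip.

Call:
{"api": "carry_out", "payload": {
  "steps": [1,-0.07,-0.08,-0.02,0,1,-0.14,-0.16,-0.03,0,1,-0.14,-0.16,-0.03,0,0,-0.14,-0.16,-0.03,0,0,-0.14,-0.16,-0.03,0,0,-0.14,-0.16,-0.03,0,0,-0.14,-0.16,-0.03,0,0,-0.14,-0.16,-0.03,0,0,-0.14,-0.16,-0.03,0,0,-0.14,-0.16,-0.03,0,0,-0.14,-0.16,-0.03,0,0,-0.14,-0.16,-0.03,0],
  "grip_force": 15
}}

```text
clock: 6.55
position: [0.5981, 0.2683, 0.0397]
ee_rot: [-0.651, 1.825, -1.825]
force: [0.1, -0.2, -1.2]
width: 0.302
```

Call:
{"api": "carry_out", "payload": {
  "steps": [0,0,0,0,0,0,0,0,0,0,0,0,0,0,0]
}}

```text
clock: 6.85
position: [0.5981, 0.2683, 0.0397]
ee_rot: [-0.651, 1.825, -1.825]
force: [-0.2, -0.1, -0.2]
width: 0.302
```

Gripped: opening 27.8 mm, matching the 28 mm glass. I lift and carry it to blue place 1.

Call:
{"api": "carry_out", "payload": {
  "steps": [0,0,0,0.1,0,0,0,0,0.3,0,0,0,0,0.6,0,0,0,0,0.9,0,0,0,0,1,0]
}}

```text
clock: 7.35
position: [0.5996, 0.2694, 0.1439]
ee_rot: [-0.645, 1.824, -1.823]
force: [0.6, -0.5, -0.6]
width: 0.3
```

Call:
{"api": "carry_out", "payload": {
  "steps": [0,0,0,0.2,0,0,-0.06,-0.3,0.3,-0.13,0,-0.12,-0.6,0.3,-0.26,0,-0.18,-0.89,0.3,-0.38]
}}

```text
clock: 7.75
position: [0.5798, 0.1782, 0.17]
ee_rot: [-0.389, 2.012, -2.012]
force: [0.8, -0.5, -0.6]
width: 0.296
```

Call:
{"api": "carry_out", "payload": {
  "steps": [0,-0.06,-0.3,0,-0.13,0,-0.12,-0.6,0,-0.26,0,-0.18,-0.89,0,-0.38]
}}

```text
clock: 8.05
position: [0.5615, 0.0889, 0.1697]
ee_rot: [-0.092, 2.179, -2.179]
force: [0.0, -0.4, 0.2]
width: 0.302
```

Call:
{"api": "carry_out", "payload": {
  "steps": [0,-0.06,-0.3,0,-0.13,0,-0.12,-0.6,0,-0.26,0,-0.18,-0.89,0,-0.38]
}}

```text
clock: 8.35
position: [0.5435, -0.0, 0.1697]
ee_rot: [-0.227, -2.108, 2.108]
force: [-0.1, -0.4, 0.0]
width: 0.302
```

Call:
{"api": "carry_out", "payload": {
  "steps": [0,-0.06,-0.3,0,-0.13,0,-0.12,-0.6,0,-0.26,0,-0.18,-0.89,0,-0.38]
}}

```text
clock: 8.65
position: [0.5255, -0.0889, 0.1698]
ee_rot: [-0.507, -1.933, 1.933]
force: [0.3, -0.2, -0.9]
width: 0.297
```

Call:
{"api": "carry_out", "payload": {
  "steps": [0,-0.06,-0.3,0,-0.13,0,-0.12,-0.6,0,-0.26,0,-0.2,-0.89,0,-0.39,0,-0.2,-0.89,0,-0.39,0,-0.2,-0.89,0,-0.39,0,-0.2,-0.89,0,-0.39]
}}

```text
clock: 9.25
position: [0.5063, -0.1755, 0.1697]
ee_rot: [-0.749, -1.742, 1.741]
force: [-0.3, -0.1, -0.7]
width: 0.304
```

Run:
```python
from h import *
st=arm.observe(); i,d=get_image("wrist"); cv2.imwrite("pics/w5.png",i[...,::-1]); np.savez("pics/w5.npz",i=i,d=d,**st)
R=Ro.from_rotvec(st["ee_rot"]).as_matrix(); print(st["clock"],st["position"],st["joints"].round(2),st["width"],"jaw yaw",np.degrees(np.arctan2(R[1,2],R[0,2])))
```

```text
9.25 [ 0.50632158 -0.17554015  0.16967746] [ 0.19  0.35  0.05  1.87 -0.02  0.93 -2.13] 0.3038206413522566 jaw yaw -136.57719755056334
```

View pics/w5.png

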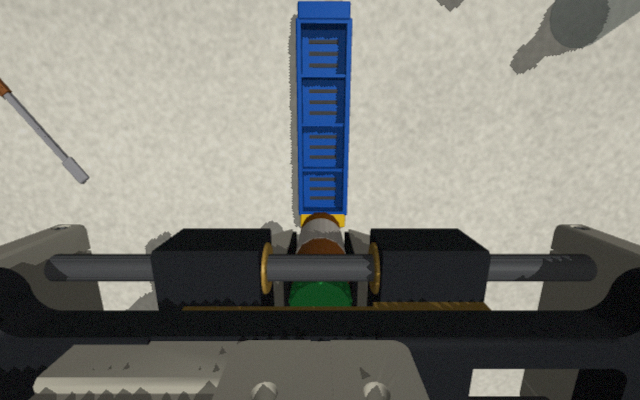

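The view shows the held green vial between the fingers, with the rack ahead of it. The dividers are near rows 170, 125 and 77, and the yellow end is at row 217. Next I check place 1 from these dividers.

Run:
```python
from h import *
w=np.load("pics/w5.npz"); c=cam("wrist",w); d=w["d"]; i=w["i"]
v,u=np.mgrid[0:218,290:358]; v=v.ravel();u=u.ravel(); z=d[v,u]
q=np.c_[(u-c["cx"])/c["f"]*z,(v-c["cy"])/c["f"]*z,z]@c["R"].T+c["o"]
k=(q[:,2]>.018)&(q[:,2]<.026); C0=np.array([.5545,-.2287]); a=np.radians(133.2); ax=np.array([np.cos(a),np.sin(a)]); n=np.array([-ax[1],ax[0]])
s=(q[:,:2]-C0)@ax; e=(q[:,:2]-C0)@n
print("floor z",np.median(q[(q[:,2]<.008)&(abs(e)<.015)&(abs(s)<.08),2]),"top",np.median(q[k,2]))
# side-wall edges
for lo in np.arange(-.09,.08,.03):
    j=k&(s>lo)&(s<lo+.03); print("s",lo.round(3),"e lo/hi",np.percentile(e[j],[1,99]).round(4), "mid",np.percentile(e[j],[1,99]).mean().round(4))
j=k&(abs(e)<.015); h,b=np.histogram(s[j],np.arange(-.13,.11,.002)); print([(round(x+.001,3),int(y)) for x,y in zip(b,h) if y>8])
```

```text
floor z 0.0030389288261668534 top 0.021624929120738323
s -0.09 e lo/hi [-0.0271  0.0267] mid -0.0002
s -0.06 e lo/hi [-0.0265  0.0267] mid 0.0001
s -0.03 e lo/hi [-0.027   0.0267] mid -0.0001
s 0.0 e lo/hi [-0.0264  0.0267] mid 0.0002
s 0.03 e lo/hi [-0.0269  0.0267] mid -0.0001
s 0.06 e lo/hi [-0.0266  0.0267] mid 0.0
[(np.float64(-0.111), 43), (np.float64(-0.109), 77), (np.float64(-0.107), 81), (np.float64(-0.105), 74), (np.float64(-0.103), 80), (np.float64(-0.101), 76), (np.float64(-0.099), 79), (np.float64(-0.097), 77), (np.float64(-0.095), 76), (np.float64(-0.093), 76), (np.float64(-0.049), 26), (np.float64(-0.047), 54), (np.float64(-0.001), 55), (np.float64(0.001), 27), (np.float64(0.045), 37), (np.float64(0.047), 35), (np.float64(0.091), 30), (np.float64(0.093), 32), (np.float64(0.095), 17)]
```

Call:
{"api": "carry_out", "payload": {
  "steps": [0,0,-0.02,-0.2,0,0,0,-0.02,-0.5,0,0,0,-0.02,-0.8,0,0,0,-0.02,-0.9,0,0,0,-0.02,-0.9,0]
}}

```text
clock: 9.8
position: [0.5054, -0.1777, 0.0787]
ee_rot: [-0.747, -1.74, 1.741]
force: [-0.2, -0.7, 0.4]
width: 0.301
```

Call:
{"api": "carry_out", "payload": {
  "steps": [0,0,0,-0.15,0,0,0,0,-0.28,0,0,0,0,-0.35,0,0,0,0,-0.38,0,0,0,0,-0.39,0,0,0,0,-0.39,0]
}}

```text
clock: 10.4
position: [0.5064, -0.1788, 0.041]
ee_rot: [-0.752, -1.741, 1.741]
force: [-0.5, -0.0, -0.6]
width: 0.301
```

Call:
{"api": "carry_out", "payload": {
  "steps": [0,0,0,-0.01,0,0,0,0,-0.015,0,0,0,0,-0.015,0]
}}

```text
clock: 10.7
position: [0.5064, -0.1788, 0.0396]
ee_rot: [-0.752, -1.741, 1.741]
force: [-0.7, -0.4, 3.5]
width: 0.304
```

Contact shows as 3.5 N upward, so the vial is on the floor. I open, then rise straight up.

Call:
{"api": "carry_out", "payload": {
  "steps": [0.5,0,0,0,0,0.6,0,0,0,0,0.8,0,0,0,0,0.8,0,0,0,0,0.8,0,0,0,0,0.8,0,0,0.2,0,0.8,0,0,0.6,0,0.8,0,0,1,0,0.8,0,0,1,0,0.8,0,0,1,0]
}}

```text
clock: 11.7
position: [0.5067, -0.1788, 0.1401]
ee_rot: [-0.754, -1.741, 1.741]
force: [0.1, 0.3, 0.5]
width: 0.796
```

```bash
python3 -c "
from h import *
caps('pics/w6')"
```

```text
t 11.7 tcp [ 0.5067 -0.1788  0.1401] width 0.796
cap px 321 224 r 12.3 X [ 0.5073 -0.178   0.0979] d [ 0.0007  0.0008 -0.0422] [ 35 123  56]
```

View pics/w6.png

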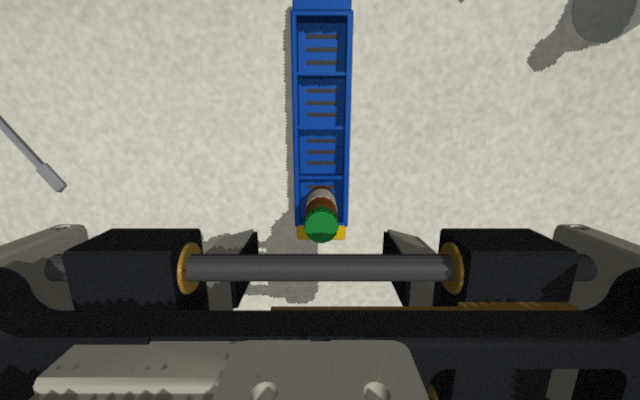

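Green stands upright in blue place 1, within about 1 mm of the aim. Back for black.

Call:
{"api": "carry_out", "payload": {
  "steps": [0.9,0,0,0.2,0,0.9,0.04,0.28,0.2,0.13,0.9,0.08,0.56,0.2,0.26,0.9,0.125,0.835,0.2,0.38]
}}

```text
clock: 12.15
position: [0.5178, -0.094, 0.1579]
ee_rot: [-0.504, -1.932, 1.933]
force: [0.8, 0.8, -0.4]
width: 0.901
```

Call:
{"api": "carry_out", "payload": {
  "steps": [0.9,0.04,0.28,0,0.13,0.9,0.08,0.56,0,0.26,0.9,0.125,0.835,0,0.38]
}}

```text
clock: 12.45
position: [0.5306, -0.0098, 0.1582]
ee_rot: [-0.222, -2.109, 2.109]
force: [0.7, -0.7, 0.0]
width: 0.901
```

Call:
{"api": "carry_out", "payload": {
  "steps": [0.9,0.04,0.28,0,0.13,0.9,0.08,0.56,0,0.26,0.9,0.125,0.835,0,0.38]
}}

```text
clock: 12.75
position: [0.5432, 0.0738, 0.1585]
ee_rot: [-0.096, 2.178, -2.178]
force: [0.6, -0.7, -1.0]
width: 0.897
```

Call:
{"api": "carry_out", "payload": {
  "steps": [0.9,0.04,0.28,0,0.13,0.9,0.08,0.56,0,0.26,0.9,0.125,0.835,0,0.38]
}}

```text
clock: 13.05
position: [0.5557, 0.1573, 0.1584]
ee_rot: [-0.394, 2.011, -2.011]
force: [0.3, -0.4, 0.5]
width: 0.904
```

Call:
{"api": "carry_out", "payload": {
  "steps": [0.9,0.04,0.28,0,0.13,0.9,0.08,0.56,0,0.26,0.9,0.13,0.835,0,0.39,0.9,0.13,0.835,0,0.39,0.9,0.13,0.835,0,0.39]
}}

```text
clock: 13.55
position: [0.5684, 0.2398, 0.1582]
ee_rot: [-0.654, 1.825, -1.824]
force: [0.7, -0.4, -1.2]
width: 0.9
```

```bash
python3 -c "
from h import *
caps('pics/w7')"
```

```text
t 13.55 tcp [0.5684 0.2398 0.1582] width 0.9
cap px 323 217 r 12.3 X [0.5706 0.2388 0.0977] d [ 0.0023 -0.0011 -0.0605] [32 31 32]
```

Call:
{"api": "carry_out", "payload": {
  "steps": [0.9,0.02,-0.01,-0.1,0,0.9,0.02,-0.01,-0.4,0,0.9,0.02,-0.01,-0.6,0,0.9,0.02,-0.01,-0.6,0]
}}

```text
clock: 14.0
position: [0.5693, 0.2353, 0.0958]
ee_rot: [-0.656, 1.827, -1.83]
force: [-0.6, 0.2, -0.4]
width: 0.9
```

Call:
{"api": "carry_out", "payload": {
  "steps": [0.9,0,0,-0.3,0,0.9,0,0,-0.5,0,0.9,0,0,-0.585,0,0.9,0,0,-0.585,0,0,0,0,-0.585,0,0,0,0,-0.585,0,0,0,0,-0.585,0,0,0,0,-0.585,0,0,0,0,-0.585,0,0,0,0,-0.585,0,0,0,0,-0.585,0,0,0,0,-0.585,0],
  "grip_force": 15
}}

```text
clock: 15.2
position: [0.5711, 0.2378, 0.0408]
ee_rot: [-0.651, 1.825, -1.825]
force: [-0.8, -1.0, 1.6]
width: 0.302
```

Call:
{"api": "carry_out", "payload": {
  "steps": [0,0,0,0,0,0,0,0,0,0,0,0,0,0,0,0,0,0,0,0]
}}

```text
clock: 15.6
position: [0.5711, 0.2378, 0.0408]
ee_rot: [-0.651, 1.825, -1.825]
force: [-1.1, -0.1, 1.7]
width: 0.301
```

Call:
{"api": "carry_out", "payload": {
  "steps": [0,0,0,0.1,0,0,0,0,0.3,0,0,0,0,0.6,0,0,0,0,0.9,0,0,0,0,1,0]
}}

```text
clock: 16.1
position: [0.5726, 0.2388, 0.1446]
ee_rot: [-0.645, 1.824, -1.823]
force: [-0.9, 0.6, -0.1]
width: 0.299
```

Call:
{"api": "carry_out", "payload": {
  "steps": [0,0,0,0.2,0,0,-0.02,-0.3,0.3,-0.13,0,-0.04,-0.6,0.3,-0.26,0,-0.065,-0.9,0.3,-0.38]
}}

```text
clock: 16.5
position: [0.5645, 0.1468, 0.171]
ee_rot: [-0.389, 2.012, -2.012]
force: [1.7, -0.8, -1.1]
width: 0.301
```

Call:
{"api": "carry_out", "payload": {
  "steps": [0,-0.02,-0.3,0,-0.13,0,-0.04,-0.6,0,-0.26,0,-0.065,-0.9,0,-0.38]
}}

```text
clock: 16.8
position: [0.5577, 0.0565, 0.1706]
ee_rot: [-0.092, 2.179, -2.179]
force: [0.2, -0.4, 0.3]
width: 0.3
```

Call:
{"api": "carry_out", "payload": {
  "steps": [0,-0.02,-0.3,0,-0.13,0,-0.04,-0.6,0,-0.26,0,-0.065,-0.9,0,-0.38]
}}

```text
clock: 17.1
position: [0.5512, -0.0334, 0.1707]
ee_rot: [-0.227, -2.108, 2.108]
force: [1.2, 0.1, -0.8]
width: 0.301
```

Call:
{"api": "carry_out", "payload": {
  "steps": [0,-0.02,-0.3,0,-0.13,0,-0.04,-0.6,0,-0.26,0,-0.065,-0.9,0,-0.38]
}}

```text
clock: 17.4
position: [0.5447, -0.1233, 0.1706]
ee_rot: [-0.507, -1.933, 1.933]
force: [0.2, 0.1, -0.7]
width: 0.3
```

Call:
{"api": "carry_out", "payload": {
  "steps": [0,-0.02,-0.3,0,-0.13,0,-0.04,-0.6,0,-0.26,0,-0.065,-0.9,0,-0.39,0,-0.065,-0.9,0,-0.39,0,-0.065,-0.9,0,-0.39,0,-0.065,-0.9,0,-0.39]
}}

```text
clock: 18.0
position: [0.5387, -0.211, 0.1705]
ee_rot: [-0.749, -1.742, 1.741]
force: [0.7, -0.6, -0.4]
width: 0.303
```

Call:
{"api": "carry_out", "payload": {
  "steps": [0,0,0,-0.2,0,0,0,0,-0.5,0,0,0,0,-0.8,0,0,0,0,-0.9,0,0,0,0,-0.9,0]
}}

```text
clock: 18.5
position: [0.5379, -0.2109, 0.0796]
ee_rot: [-0.747, -1.741, 1.741]
force: [-0.2, 0.3, 0.1]
width: 0.302
```

Call:
{"api": "carry_out", "payload": {
  "steps": [0,0,0,-0.15,0,0,0,0,-0.28,0,0,0,0,-0.35,0,0,0,0,-0.38,0,0,0,0,-0.39,0,0,0,0,-0.395,0,0,0,0,-0.4,0,0,0,0,-0.4,0]
}}

```text
clock: 19.3
position: [0.5388, -0.2123, 0.041]
ee_rot: [-0.752, -1.741, 1.741]
force: [-0.0, 0.0, -0.4]
width: 0.305
```

Call:
{"api": "carry_out", "payload": {
  "steps": [0,0,0,-0.005,0,0,0,0,-0.008,0,0,0,0,-0.008,0]
}}

```text
clock: 19.6
position: [0.5389, -0.2123, 0.0407]
ee_rot: [-0.752, -1.741, 1.741]
force: [-0.9, -0.5, 6.7]
width: 0.303
```

Call:
{"api": "carry_out", "payload": {
  "steps": [0.5,0,0,0,0,0.6,0,0,0,0,0.8,0,0,0,0,0.8,0,0,0,0,0.8,0,0,0,0,0.8,0,0,0.2,0,0.8,0,0,0.6,0,0.8,0,0,1,0,0.8,0,0,1,0,0.8,0,0,1,0]
}}

```text
clock: 20.6
position: [0.5392, -0.2124, 0.1408]
ee_rot: [-0.754, -1.741, 1.741]
force: [0.1, -0.2, -0.1]
width: 0.8
```

```bash
python3 -c "
from h import *
caps('pics/w8')"
```

```text
t 20.6 tcp [ 0.5392 -0.2124  0.1408] width 0.8
cap px 321 225 r 12.2 X [ 0.5391 -0.2106  0.0978] d [-0.0001  0.0017 -0.0429] [24 21 20]
```

Call:
{"api": "carry_out", "payload": {
  "steps": [0.9,0,0,0.2,0,0.9,-0.01,0.28,0.2,0.13,0.9,-0.01,0.56,0.2,0.26,0.9,-0.02,0.84,0.2,0.38]
}}

```text
clock: 21.05
position: [0.5356, -0.1272, 0.1583]
ee_rot: [-0.504, -1.932, 1.933]
force: [0.3, -0.4, -0.2]
width: 0.898
```

Call:
{"api": "carry_out", "payload": {
  "steps": [0.9,-0.01,0.28,0,0.13,0.9,-0.01,0.56,0,0.26,0.9,-0.02,0.84,0,0.38]
}}

```text
clock: 21.35
position: [0.5336, -0.0429, 0.1585]
ee_rot: [-0.223, -2.107, 2.108]
force: [0.6, -0.2, -0.3]
width: 0.902
```

Call:
{"api": "carry_out", "payload": {
  "steps": [0.9,-0.01,0.28,0,0.13,0.9,-0.01,0.56,0,0.26,0.9,-0.02,0.84,0,0.38]
}}

```text
clock: 21.65
position: [0.5319, 0.0413, 0.1589]
ee_rot: [-0.095, 2.178, -2.178]
force: [0.8, 1.1, -0.0]
width: 0.899
```

Call:
{"api": "carry_out", "payload": {
  "steps": [0.9,-0.01,0.28,0,0.13,0.9,-0.01,0.56,0,0.26,0.9,-0.02,0.84,0,0.38]
}}

```text
clock: 21.95
position: [0.5298, 0.1252, 0.1589]
ee_rot: [-0.393, 2.012, -2.012]
force: [0.1, 0.5, -0.3]
width: 0.904
```

Call:
{"api": "carry_out", "payload": {
  "steps": [0.9,-0.01,0.28,0,0.13,0.9,-0.02,0.56,0,0.26,0.9,-0.03,0.84,0,0.39,0.9,-0.03,0.84,0,0.39,0.9,-0.03,0.84,0,0.39]
}}

```text
clock: 22.45
position: [0.5268, 0.2083, 0.1589]
ee_rot: [-0.654, 1.825, -1.825]
force: [-0.2, -1.3, 0.9]
width: 0.9
```

```bash
python3 -c "
from h import *
caps('pics/w9')"
```

```text
t 22.45 tcp [0.5268 0.2083 0.1589] width 0.9
cap px 321 217 r 12.3 X [0.5278 0.2087 0.0978] d [ 0.001   0.0004 -0.0611] [219 212 195]
```

Black is placed within about 1 mm of its target (.5384,-.2116), with its top at 97.8 mm. Now I grip white.

Call:
{"api": "carry_out", "payload": {
  "steps": [0.9,0.01,0,-0.1,0,0.9,0.01,0,-0.4,0,0.9,0.01,0,-0.6,0,0.9,0.01,0,-0.6,0]
}}

```text
clock: 22.9
position: [0.5268, 0.2055, 0.0967]
ee_rot: [-0.656, 1.827, -1.829]
force: [0.5, 0.4, -0.2]
width: 0.897
```

Call:
{"api": "carry_out", "payload": {
  "steps": [0.9,0,0,-0.3,0,0.9,0,0,-0.5,0,0.9,0,0,-0.585,0,0.9,0,0,-0.585,0,0,0,0,-0.585,0,0,0,0,-0.585,0,0,0,0,-0.585,0,0,0,0,-0.585,0,0,0,0,-0.585,0,0,0,0,-0.585,0,0,0,0,-0.585,0,0,0,0,-0.585,0],
  "grip_force": 15
}}

```text
clock: 24.1
position: [0.5286, 0.2078, 0.0415]
ee_rot: [-0.651, 1.825, -1.825]
force: [-0.3, -0.3, 0.7]
width: 0.299
```

Call:
{"api": "carry_out", "payload": {
  "steps": [0,0,0,0,0,0,0,0,0,0,0,0,0,0,0,0,0,0,0,0]
}}

```text
clock: 24.5
position: [0.5286, 0.2078, 0.0415]
ee_rot: [-0.651, 1.825, -1.825]
force: [0.2, -0.0, 0.9]
width: 0.301
```

Call:
{"api": "carry_out", "payload": {
  "steps": [0,0,0,0.1,0,0,0,0,0.3,0,0,0,0,0.6,0,0,0,0,0.9,0,0,0,0,1,0]
}}

```text
clock: 25.0
position: [0.53, 0.2087, 0.145]
ee_rot: [-0.646, 1.824, -1.823]
force: [0.5, 1.1, -0.8]
width: 0.3
```

Call:
{"api": "carry_out", "payload": {
  "steps": [0,0,0,0.2,0,0,0.03,-0.3,0.3,-0.13,0,0.06,-0.6,0.3,-0.26,0,0.08,-0.91,0.3,-0.38]
}}

```text
clock: 25.4
position: [0.5366, 0.1159, 0.1717]
ee_rot: [-0.39, 2.011, -2.011]
force: [0.3, -0.2, -0.4]
width: 0.301
```

Call:
{"api": "carry_out", "payload": {
  "steps": [0,0.03,-0.3,0,-0.13,0,0.06,-0.6,0,-0.26,0,0.08,-0.91,0,-0.38]
}}

```text
clock: 25.7
position: [0.5443, 0.0247, 0.1713]
ee_rot: [-0.092, 2.179, -2.179]
force: [1.2, 0.2, -0.6]
width: 0.3
```

Call:
{"api": "carry_out", "payload": {
  "steps": [0,0.03,-0.3,0,-0.13,0,0.06,-0.6,0,-0.26,0,0.08,-0.91,0,-0.38]
}}

```text
clock: 26.0
position: [0.5523, -0.0663, 0.1713]
ee_rot: [-0.226, -2.108, 2.108]
force: [0.8, -0.8, -0.4]
width: 0.3
```

Call:
{"api": "carry_out", "payload": {
  "steps": [0,0.03,-0.3,0,-0.13,0,0.06,-0.6,0,-0.26,0,0.08,-0.91,0,-0.38]
}}

```text
clock: 26.3
position: [0.5603, -0.1572, 0.1712]
ee_rot: [-0.506, -1.934, 1.933]
force: [0.8, 1.1, -0.9]
width: 0.298
```

Call:
{"api": "carry_out", "payload": {
  "steps": [0,0.03,-0.3,0,-0.13,0,0.06,-0.6,0,-0.26,0,0.09,-0.91,0,-0.39,0,0.09,-0.91,0,-0.39,0,0.09,-0.91,0,-0.39,0,0.09,-0.91,0,-0.39]
}}

```text
clock: 26.9
position: [0.5696, -0.2458, 0.1712]
ee_rot: [-0.749, -1.742, 1.741]
force: [-0.1, 0.9, -0.6]
width: 0.3
```

Call:
{"api": "carry_out", "payload": {
  "steps": [0,0,0.01,-0.2,0,0,0.01,0.01,-0.5,0,0,0.01,0.01,-0.8,0,0,0.01,0.01,-0.9,0,0,0.01,0.01,-0.9,0]
}}

```text
clock: 27.4
position: [0.5698, -0.2448, 0.0802]
ee_rot: [-0.747, -1.741, 1.74]
force: [0.6, 0.1, -0.4]
width: 0.302
```

Call:
{"api": "carry_out", "payload": {
  "steps": [0,0,0,-0.15,0,0,0,0,-0.28,0,0,0,0,-0.35,0,0,0,0,-0.38,0,0,0,0,-0.39,0,0,0,0,-0.4,0,0,0,0,-0.405,0,0,0,0,-0.405,0]
}}

```text
clock: 28.2
position: [0.5709, -0.2464, 0.0415]
ee_rot: [-0.752, -1.741, 1.741]
force: [-0.6, 0.4, 3.0]
width: 0.3
```

White is touching the floor (3 N). I release and go to red.

Call:
{"api": "carry_out", "payload": {
  "steps": [0.5,0,0,0,0,0.6,0,0,0,0,0.8,0,0,0,0,0.8,0,0,0,0,0.8,0,0,0,0,0.8,0,0,0.2,0,0.8,0,0,0.6,0,0.8,0,0,1,0,0.8,0,0,1,0,0.8,0,0,1,0]
}}

```text
clock: 29.2
position: [0.5712, -0.2464, 0.142]
ee_rot: [-0.754, -1.741, 1.741]
force: [-0.8, -0.4, -0.5]
width: 0.804
```

```bash
python3 -c "
from h import *
caps('pics/w10')"
```

```text
t 29.2 tcp [ 0.5712 -0.2464  0.142 ] width 0.804
cap px 321 225 r 12.1 X [ 0.5711 -0.2445  0.0979] d [-0.0002  0.0019 -0.0442] [205 200 183]
```

Call:
{"api": "carry_out", "payload": {
  "steps": [0.9,0,0,0.2,0,0.9,-0.05,0.28,0.2,0.13,0.9,-0.1,0.56,0.2,0.26,0.9,-0.15,0.85,0.2,0.38]
}}

```text
clock: 29.65
position: [0.5544, -0.1603, 0.1594]
ee_rot: [-0.504, -1.932, 1.933]
force: [0.6, 0.2, -0.3]
width: 0.899
```

Call:
{"api": "carry_out", "payload": {
  "steps": [0.9,-0.05,0.28,0,0.13,0.9,-0.1,0.56,0,0.26,0.9,-0.15,0.85,0,0.38]
}}

```text
clock: 29.95
position: [0.5393, -0.0751, 0.1594]
ee_rot: [-0.224, -2.107, 2.107]
force: [0.2, 0.3, -0.9]
width: 0.901
```

Call:
{"api": "carry_out", "payload": {
  "steps": [0.9,-0.05,0.28,0,0.13,0.9,-0.1,0.56,0,0.26,0.9,-0.15,0.85,0,0.38]
}}

```text
clock: 30.25
position: [0.5243, 0.0097, 0.1595]
ee_rot: [-0.095, 2.179, -2.18]
force: [0.5, 0.3, -0.3]
width: 0.901
```

Call:
{"api": "carry_out", "payload": {
  "steps": [0.9,-0.05,0.28,0,0.13,0.9,-0.1,0.56,0,0.26,0.9,-0.15,0.85,0,0.38]
}}

```text
clock: 30.55
position: [0.5094, 0.0946, 0.1595]
ee_rot: [-0.393, 2.013, -2.013]
force: [0.1, -0.1, 0.2]
width: 0.899
```

Call:
{"api": "carry_out", "payload": {
  "steps": [0.9,-0.05,0.28,0,0.13,0.9,-0.1,0.56,0,0.26,0.9,-0.15,0.85,0,0.39,0.9,-0.15,0.85,0,0.39,0.9,-0.15,0.85,0,0.39]
}}

```text
clock: 31.05
position: [0.4947, 0.1789, 0.1597]
ee_rot: [-0.654, 1.826, -1.825]
force: [0.5, -1.3, -0.5]
width: 0.902
```

```bash
python3 -c "
from h import *
caps('pics/w11')"
```

```text
t 31.05 tcp [0.4947 0.1789 0.1597] width 0.902
cap px 321 217 r 12.4 X [0.4962 0.1788 0.0978] d [ 0.0015 -0.0001 -0.0619] [194  32  29]
```

Call:
{"api": "carry_out", "payload": {
  "steps": [0.9,0.015,0,-0.1,0,0.9,0.015,0,-0.4,0,0.9,0.015,0,-0.6,0,0.9,0.015,0,-0.6,0]
}}

```text
clock: 31.5
position: [0.4954, 0.1766, 0.0978]
ee_rot: [-0.655, 1.828, -1.829]
force: [0.5, -0.8, -0.5]
width: 0.9
```

Call:
{"api": "carry_out", "payload": {
  "steps": [0.9,0,0,-0.3,0,0.9,0,0,-0.5,0,0.9,0,0,-0.59,0,0.9,0,0,-0.59,0,0,0,0,-0.59,0,0,0,0,-0.59,0,0,0,0,-0.59,0,0,0,0,-0.59,0,0,0,0,-0.59,0,0,0,0,-0.59,0,0,0,0,-0.59,0,0,0,0,-0.59,0],
  "grip_force": 15
}}

```text
clock: 32.7
position: [0.4971, 0.1788, 0.0419]
ee_rot: [-0.651, 1.825, -1.825]
force: [0.6, -0.2, 0.5]
width: 0.302
```

Call:
{"api": "carry_out", "payload": {
  "steps": [0,0,0,0,0,0,0,0,0,0,0,0,0,0,0,0,0,0,0,0]
}}

```text
clock: 33.1
position: [0.4971, 0.1788, 0.0419]
ee_rot: [-0.651, 1.825, -1.825]
force: [0.3, -0.2, 0.9]
width: 0.301
```

Call:
{"api": "carry_out", "payload": {
  "steps": [0,0,0,0.1,0,0,0,0,0.3,0,0,0,0,0.6,0,0,0,0,0.9,0,0,0,0,1,0]
}}

```text
clock: 33.6
position: [0.4984, 0.1796, 0.1454]
ee_rot: [-0.646, 1.824, -1.823]
force: [0.6, 0.6, -0.3]
width: 0.303
```

Call:
{"api": "carry_out", "payload": {
  "steps": [0,0,0,0.2,0,0,0.07,-0.3,0.3,-0.13,0,0.14,-0.6,0.3,-0.26,0,0.21,-0.92,0.3,-0.38]
}}

```text
clock: 34.0
position: [0.5182, 0.0861, 0.1723]
ee_rot: [-0.39, 2.011, -2.011]
force: [0.5, -0.7, -1.0]
width: 0.304
```

Call:
{"api": "carry_out", "payload": {
  "steps": [0,0.07,-0.3,0,-0.13,0,0.14,-0.6,0,-0.26,0,0.21,-0.92,0,-0.38]
}}

```text
clock: 34.3
position: [0.5389, -0.0062, 0.1718]
ee_rot: [-0.092, 2.179, -2.178]
force: [0.8, 0.7, -0.9]
width: 0.298
```

Call:
{"api": "carry_out", "payload": {
  "steps": [0,0.07,-0.3,0,-0.13,0,0.14,-0.6,0,-0.26,0,0.21,-0.92,0,-0.38]
}}

```text
clock: 34.6
position: [0.5599, -0.0981, 0.1717]
ee_rot: [-0.226, -2.108, 2.108]
force: [-0.8, 0.6, -1.4]
width: 0.3
```

Call:
{"api": "carry_out", "payload": {
  "steps": [0,0.07,-0.3,0,-0.13,0,0.14,-0.6,0,-0.26,0,0.21,-0.92,0,-0.38]
}}

```text
clock: 34.9
position: [0.581, -0.19, 0.1717]
ee_rot: [-0.506, -1.934, 1.933]
force: [0.6, -0.3, -0.7]
width: 0.306
```

Call:
{"api": "carry_out", "payload": {
  "steps": [0,0.07,-0.3,0,-0.13,0,0.14,-0.6,0,-0.26,0,0.21,-0.91,0,-0.39,0,0.21,-0.91,0,-0.39,0,0.21,-0.91,0,-0.39,0,0.21,-0.91,0,-0.39]
}}

```text
clock: 35.5
position: [0.602, -0.2788, 0.1716]
ee_rot: [-0.749, -1.742, 1.741]
force: [-0.3, -0.4, -0.9]
width: 0.301
```

Call:
{"api": "carry_out", "payload": {
  "steps": [0,0.005,0,-0.2,0,0,0.005,0,-0.5,0,0,0.005,0,-0.8,0,0,0.005,0,-0.9,0,0,0.005,0,-0.9,0]
}}

```text
clock: 36.0
position: [0.6017, -0.2787, 0.0807]
ee_rot: [-0.747, -1.741, 1.74]
force: [-0.5, 0.4, -0.3]
width: 0.302
```

Call:
{"api": "carry_out", "payload": {
  "steps": [0,0,0,-0.15,0,0,0,0,-0.28,0,0,0,0,-0.35,0,0,0,0,-0.38,0,0,0,0,-0.39,0,0,0,0,-0.4,0,0,0,0,-0.405,0,0,0,0,-0.405,0]
}}

```text
clock: 36.8
position: [0.6029, -0.2804, 0.042]
ee_rot: [-0.752, -1.741, 1.741]
force: [-1.2, 0.5, 1.7]
width: 0.302
```

Call:
{"api": "carry_out", "payload": {
  "steps": [0,0,0,-0.003,0,0,0,0,-0.003,0,0,0,0,-0.003,0]
}}

```text
clock: 37.1
position: [0.603, -0.2804, 0.042]
ee_rot: [-0.753, -1.741, 1.741]
force: [-1.2, 0.6, 5.8]
width: 0.3
```

Call:
{"api": "carry_out", "payload": {
  "steps": [0.5,0,0,0,0,0.6,0,0,0,0,0.8,0,0,0,0,0.8,0,0,0,0,0.8,0,0,0,0,0.8,0,0,0.2,0,0.8,0,0,0.6,0,0.8,0,0,1,0,0.8,0,0,1,0]
}}

```text
clock: 38.0
position: [0.6059, -0.2817, 0.1473]
ee_rot: [-0.762, -1.744, 1.743]
force: [1.3, -0.6, -0.1]
width: 0.799
```

Call:
{"api": "carry_out", "payload": {
  "steps": [0.8,-0.3,0.3,0.3,0,0.8,-0.6,0.6,0.7,0,0.8,-0.9,0.9,1,0,0.8,-0.9,0.9,1,0]
}}

```text
clock: 38.4
position: [0.5118, -0.1876, 0.2443]
ee_rot: [-0.753, -1.745, 1.741]
force: [0.4, -0.4, 0.5]
width: 0.799
```

Call:
{"api": "carry_out", "payload": {
  "steps": [0.8,-0.4,0.4,0,0,0.8,-0.6,0.7,0,0,0.8,-0.6,0.7,0,0,0.8,-0.6,0.7,0,0]
}}

```text
clock: 38.8
position: [0.4525, -0.1199, 0.2411]
ee_rot: [-0.751, -1.741, 1.741]
force: [0.1, -1.1, 1.0]
width: 0.8
```

Run:
```python
from h import *
caps("pics/w12")
for n in("scene","side"):
    i,d=get_image(n); cv2.imwrite(f"pics/{n}9.png",i[...,::-1])
w=cv2.imread("pics/w12.png"); s=cv2.imread("pics/scene9.png"); e=cv2.imread("pics/side9.png")
o=np.zeros((590,800,3),np.uint8); a=cv2.resize(s[110:300,150:490],(790,0) if 0 else (520,290)); o[:290,:520]=a
o[295:585,:400]=cv2.resize(e[90:370,200:460],(400,290)); o[295:585,405:800]=cv2.resize(w,(395,290)); cv2.imwrite("pics/fin.png",o)
```

```text
t 38.8 tcp [ 0.4525 -0.1199  0.2411] width 0.8
cap px 322 16 r 17.3 X [ 0.5684 -0.2422  0.0976] d [ 0.1158 -0.1223 -0.1435] [195 191 176]
cap px 321 70 r 15.3 X [ 0.5375 -0.2085  0.0977] d [ 0.0849 -0.0886 -0.1434] [32 35 33]
cap px 322 118 r 13.8 X [ 0.5058 -0.1766  0.0978] d [ 0.0533 -0.0566 -0.1434] [ 40 124  60]
```

View pics/fin.png

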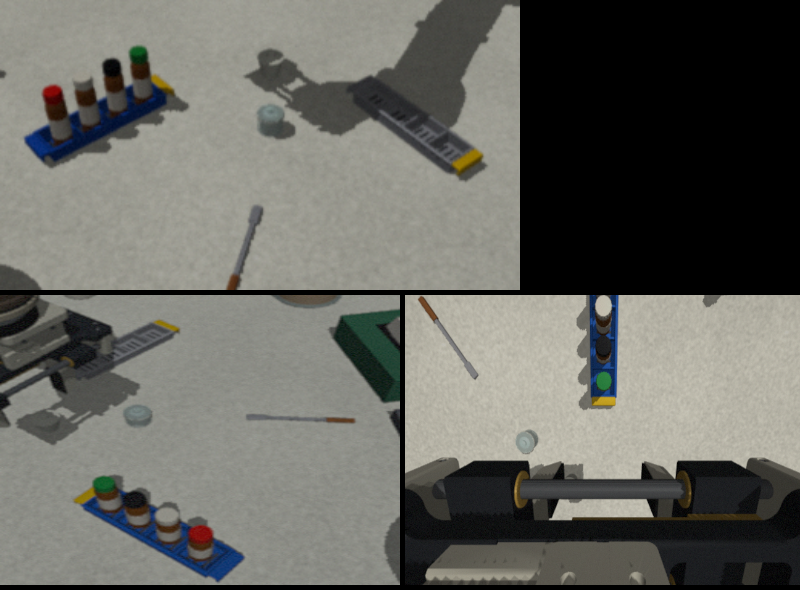

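The composite shows green, black, white and red upright in the blue rack from its yellow lug, and the steel rack empty. The crucible (in the arm's shadow), bottle and spatula are where they started. I hand in.

```bash
python3 -c "
from cell import arm
s=arm.observe(); print(s['clock'],abs(s['dq']).max(),s['force']); print(arm.sign_off())"
```

```text
38.95 0.004958703269199857 [ 0.24426375  0.77624604 -0.50983919]
the job is handed in; nothing more can be done
None
```

The four vials now stand upright in the blue rack in their original order from the yellow end: green, black, white, red. I carried them one at a time, set each on the floor of its place (3–7 N contact) before opening, and handed in at about 39 s.

- **Placing:** Near checks after release put green, black and white within about 1.5 mm of their places' centres, tops at 97.8–97.9 mm. I checked red only in the final scene and side pictures; it had no near measurement after release.
- **Other things:** The final pictures show the steel rack empty and the crucible, weighing bottle and spatula apparently where they started. I judged the bystanders by eye and did not measure them again. The gripper was clear and still at hand-in.
- **What went wrong:** Before the first grasp I slipped on units and shifted 15 mm instead of 1.5 mm. I saw it while the jaws were still at 48 mm, reopened, found green still upright and corrected.
- **Disagreements:** Far and near wrist views of the caps in the steel rack differed by up to about 2 mm, and I used the near ones. My first estimate put green 5–6 mm from its place's centre, where the text allows 4 mm; the near view brought it to about 4 mm.

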